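# Grip a stuck spice jar in the ratchet jar clamp

## Robot

A 7-joint arm with a two-finger parallel gripper is mounted at the origin on a cart in front of the work surface, level with it; the furniture and walls round the work are solid. World frame = base frame: x ahead of the robot, y to its left, z up, the work surface at z = 0. Lengths are in m, angles in rad, forces in N, time in s.
With the tool pointing down it reaches from about 0.425 to 0.925 m from the base axis. Payload 6.8 kg.
Tool frame: the origin (TCP) lies midway between the tips of the shut fingers; the grasp point (between the pads) lies 19 mm behind it; z points along the fingers, y is the line along which they close (so a half turn about z gives the same grasp; the last joint's range is limited). The gripper opens to 85 mm and grips with 20 to 120 N. Pads are 22 mm wide; open, the fingers measure 114 mm over their backs; the gripper's body (76 mm by 85 mm) begins 54 mm behind the grasp point. The pads swing forward as they close: fully open they stand 13 mm farther back than shut.
Start: joints at [-1.303, 0.477, 0.022, 1.555, -0.011, 1.109, -0.083], TCP at [0.248, 0.628, 0.231] pointing down, gripper open.
Joint ranges: [-2.96, 2.96], [-0.34, 2.1], [-1.41, 1.46], [0.24, 2.44], [-1.37, 4.51], [0.17, 1.92], [-2.96, 2.96]. Speed limits (rad/s): [2.39, 2.39, 3.14, 3.14, 3.14, 3.14, 3.14].

## Interface

Orientations are given as a rotation vector (axis times angle).
In Python, from bench import status, vision, r gives the robot as it stands. The module is installed in compiled form; this text tells all that it offers.
- The arm moves only by the shell command python3 -m handwheel 'ROWS' [OPENING] [FORCE]. ROWS is JSON, a list of rows, each an object with "dp": the shift along the tool's x, y, z in m, a list of three; "delta_rot": the turn, a rotation vector about the tool's x, y, z in rad, a list of three. In form: [{"dp": [x, y, z], "delta_rot": [rx, ry, rz]}, ...]. A call has 1 to 12 rows; each row is the pose to reach, as a shift and turn from the pose commanded when the call began, along the tool's axes at that moment; what a row does not reach only later rows make up. A row lasts 1/8 s, in which the tool goes at most 62.5 mm and 10.7 degrees, less where a joint would pass 70% of its speed; a pose out of reach is approached as far as the arm can. A call with a gripper value outside its range is refused whole. OPENING is the opening, from 0 (shut) to 1 (fully open), set as the call begins (- or left out, the last holds). The fingers move at their own pace and stop on an object; FORCE is the grip in N (left out, the last holds). Time passes only in rows, so rows that repeat a pose let the fingers close. It gives the time, the measured TCP pose, the force, the opening and the grip force at its end, in the units of the state.
- status.get_obs(): the state, without advancing time (a new reading comes with each control period).
- vision.grab_frame(name): name is "scene" or "top" or "wrist"; returns a dict with "img" (420x560x3 uint8, blue, green, red), "fovy" (degrees; the focal length in pixels is half the picture's height over the tangent of half this angle, whatever the lens; pixels are square), "cx", "cy" (the principal point, pixels), "world_from_camera" (4x4, takes a point from camera to world coordinates). Camera axes: x right, y up, looking along -z (the intrinsics and any distortion apply to the point x, -y, -z); pixel columns grow to the right and rows downward; lengths in m; the calibration is good to about 2 mm. A picture is of the moment at which its call begins. There is no depth.
- r.hand_in(): hands the job in; it is judged then, once.
The state is a dict: "clock": time; "joints": joint angles; "qvel": joint speeds; "tau": joint torques, N m; "tcp_pos": TCP position; "orientation": TCP orientation; "contact_force": force on the tool from outside, world axes, zero at the start; "moment": the same for the moment, N m; "grip_width": finger opening in m; "gripper_force": force on a finger pad.
Only numpy, scipy, OpenCV 4.12 (cv2) and the standard library are available. Lean on these libraries where they do the work, as an engineer would, in place of code of your own. Each camera call takes 0.05 s, during which the arm holds its last target. There are 200 camera calls.

## Task

The cap of the slim spice jar, in the row at the front of the worktop, is stuck. Stand the jar upright on the bed of the jar clamp, in front of the V-shaped jaw, and let go of it; then pump the clamp's trigger until the sprung pad pushes the jar home into the V and grips it firmly, with the pad pressed in against its springs by about half a centimetre; more than a centimetre could crack the glass. Finish while still squeezing the trigger so that the jar stays gripped, and leave the other things standing where they are.

Things in the scene. Friction and masses are not known exactly. Their poses are not given: they have to be found in the camera images.
- spice_jar: Slim straight-sided glass spice jar with a broad screw cap, 41 mm diameter, 106 mm tall, 0.08 to 0.16 kg; loose, in a row with a shorter salt shaker and a wider coffee jar, 85 mm or more apart, along the worktop's front edge (the row runs along y turned by -0.25 rad, so fingers fit across it). Origin at the centre of its underside, z up. Best gripped 75 mm above its underside.
- clamp: Jar clamp bolted down: metal bed 90 x 275 x 10 mm with a V-shaped jaw at one end, and at the other a black fixed handle and a dark metal trigger. Origin on the worktop, z up; y runs along the bed from trigger (bed end y = -155 mm) to V jaw (+120). The V opens to -y and rises 45 mm above the bed. Housing, jaw and pad stay below 65 mm; handle and trigger rise to 125 mm.
- seat (a point): Point on top of the bed (10 mm above the worktop), clamp frame (0, 75, 10) mm, where the centre of the jar's underside is when the jar is home in the V. Set the jar down 5 to 12 mm short of it (toward -y): the pad pushes it the rest of the way.
- handle_top (a point): Centre of the top of the fixed black handle, 125 mm above the worktop, clamp frame (0, -75, 125) mm. The handle is rigid, 24 mm wide in x and 16 mm thick along y (y = -67 to -83 mm). Only the trigger moves, so centre the hand 18 mm to the -y side of the handle's V-side face (10 mm to -y of this point), fingers closing along y: then the finger beside the handle reaches it only at full stroke.
- trigger: Paddle 24 mm wide, 14 mm thick along y, 66 mm high, on the -y side of the handle; origin at the centre of its lower end, 59 mm up, clamp y = -110 mm when out. Squeezing it toward the handle slides it up to 14 mm to +y: 50 mm over both outer faces when out, 36 mm fully squeezed. A 3 to 4.4 N spring returns it.
- jaw (a joint): Advance in m of the rod with its steel jaw head toward the V: 0 fully back, 0.080 at most, starts at 0 to 0.022; the pad meets a jar home in the V at 0.060. The trigger drives it by a ratchet of 6 mm pitch: up to 6 mm lost motion, then it moves with the trigger, about 12 mm a full stroke. On letting out, only a 2.5 N brake holds it: under more load it slides back, so keep squeezing.
- jaw_front (a point): Centre of the front face of the steel jaw head, which moves with the rod, 37 mm above the worktop.
- pad: Rubber pad 36 mm wide, 40 mm high, 6 mm thick, on two springy guide pins in front of the jaw head. Origin at the centre of its face toward the V. It stands 28 mm ahead of jaw_front along the clamp's y when unloaded, and is pressed in up to 22 mm at 1.2 N per mm: pressed in 3.5 mm is 4 N, 6 mm is 7 N, 10 mm is 12 N.
- coffee_jar: Bystander in the row with the spice jar: wider glass jar with a screw lid, 58 mm diameter, 109 mm tall, loose. Origin under its centre.
- bowl: Bystander: white bowl, 120 mm wide, 54 mm high, loose. Origin under its centre.
- espresso: Bystander: small pale mug, 62 mm wide, 91 mm over the handle, 56 mm high, loose. Origin under its middle.
- salt: Bystander in the row with the spice jar: salt shaker with a waist and a domed metal top, 44 mm diameter, 90 mm tall, loose. Origin under its centre.

How it is judged:
By the outcome, as a careful person would: the job done as asked, in the order asked, and still so for the second after the job is handed in, while the arm keeps its last pose, push and grip.
It also fails if it takes over 53 s, if anything falls off the work surface, if the arm or the gripper's body presses on something with over 40 N, if the wrist force passes 120 N, or if a joint passes its speed limit or range.

## Working session

There is one attempt and no reset: what is moved stays moved. The work goes in short steps, Python scripts to look and compute and a shell command to move; the robot and the scene stay as the last step left them, time stands still between calls to the robot, and variables do not carry over. Pictures are saved under pics/ and viewed, at most 10 in all, crops included, and the job is handed in when it is done.

```bash
mkdir -p pics; ls; python3 - <<'E'
from bench import status, vision, r
import cv2, numpy as np
s=status.get_obs(); print({k:np.round(v,4).tolist() for k,v in s.items()})
for n in("scene","top"):
    f=vision.grab_frame(n); cv2.imwrite(f"pics/{n}0.png",f["img"]); print(n,{k:(np.round(v,4).tolist()) for k,v in f.items() if k!="img"})
    np.savez(f"{n}0.npz",**f)
E
```

```text
pics
{'clock': 0.0, 'joints': [-1.3031, 0.4778, 0.0223, 1.5565, -0.0115, 1.1093, -0.0831], 'qvel': [-0.0023, 0.0013, -0.0007, 0.0011, -0.0005, 0.0003, 0.0012], 'tau': [0.0002, -59.6449, 1.6083, -28.1201, 0.0125, 0.0092, 0.0], 'tcp_pos': [0.2475, 0.6273, 0.2303], 'orientation': [-0.5868, -3.0861, 0.0029], 'contact_force': [0.1132, 0.8767, 1.0065], 'moment': [-0.0372, 0.0058, 0.0306], 'gripper_force': 0.0, 'grip_width': 0.0858}
scene {'fovy': 54.5732, 'cx': 273.5815, 'cy': 214.9278, 'world_from_camera': [[0.5536, 0.4652, -0.6907, -0.1461], [-0.8325, 0.2902, -0.4718, -0.5677], [-0.0191, 0.8363, 0.548, 0.6721], [0.0, 0.0, 0.0, 1.0]]}
top {'fovy': 56.8743, 'cx': 280.2521, 'cy': 213.3275, 'world_from_camera': [[0.0151, 0.9806, -0.1953, 0.388], [-0.9996, 0.0198, 0.0219, -0.072], [0.0253, 0.1949, 0.9805, 1.109], [0.0, 0.0, 0.0, 1.0]]}
```

View pics/scene0.png

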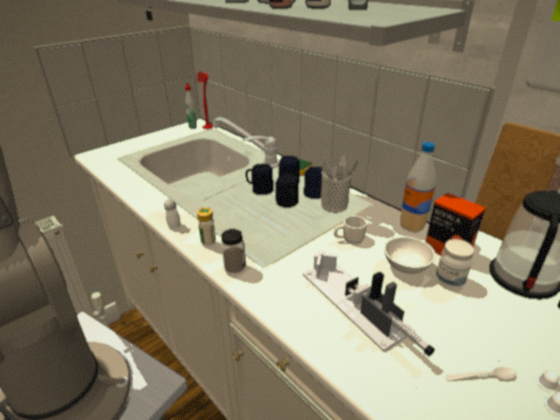

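View pics/top0.png

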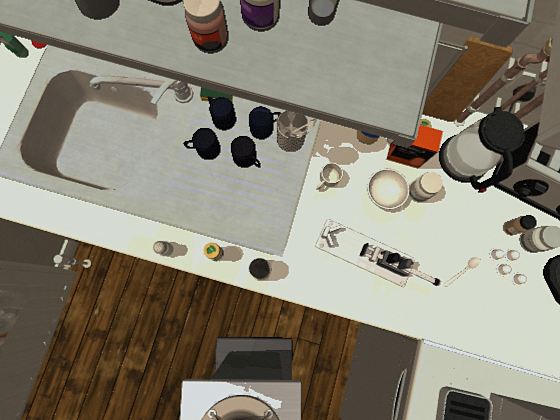

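The row in top view: salt at (162,247), spice jar with yellow-green cap at (213,251), coffee jar at (260,268). The clamp bed runs from the V jaw (327,235) to the trigger end (410,280). In the scene view the spice jar is at (207,225) and the clamp between (320,265) and (430,348).

```bash
cat > h.py <<'E'
import numpy as np, cv2
def ray(f,u,v):
    F=210/np.tan(np.radians(float(f["fovy"]))/2); M=np.array(f["world_from_camera"])
    return M[:3,3], M[:3,:3]@np.array([(u-f["cx"])/F,-(v-f["cy"])/F,-1])
def onz(f,u,v,z):
    o,d=ray(f,u,v); return o+d*(z-o[2])/d[2]
def proj(f,p):
    F=210/np.tan(np.radians(float(f["fovy"]))/2); M=np.array(f["world_from_camera"])
    q=M[:3,:3].T@(np.asarray(p)-M[:3,3]); return f["cx"]-F*q[0]/q[2], f["cy"]+F*q[1]/q[2]
def tri(f,a,g,b):
    o,d=ray(f,*a);p,e=ray(g,*b); d=d/np.linalg.norm(d);e=e/np.linalg.norm(e)
    t=np.linalg.lstsq(np.c_[d,-e],p-o,rcond=None)[0]; A=o+t[0]*d;B=p+t[1]*e
    return (A+B)/2,np.linalg.norm(A-B)
E
python3 - <<'E'
from h import *
t=np.load("top0.npz");s=np.load("scene0.npz")
a=cv2.resize(t["img"][205:295,310:445],None,fx=5.9,fy=5.9,interpolation=cv2.INTER_CUBIC)
b=cv2.resize(s["img"][240:360,295:440],None,fx=5,fy=5,interpolation=cv2.INTER_CUBIC)
cv2.imwrite("pics/t1.png",a);cv2.imwrite("pics/s1.png",b)
for n,f,box in(("top",t,(200,235,226,265)),("scene",s,(190,200,222,250))):
    x0,y0,x1,y1=box; hsv=cv2.cvtColor(f["img"][y0:y1,x0:x1],cv2.COLOR_BGR2HSV)
    m=((hsv[...,1]>110)&(hsv[...,0]>15)&(hsv[...,0]<90)).astype(np.uint8)
    k,l,st,c=cv2.connectedComponentsWithStats(m)
    for i in range(1,k):
        if st[i,4]>8: print(n,st[i]+[x0,y0,0,0,0],c[i]+[x0,y0])
for p in((213,251),(162,247),(260,268)): print(p,onz(t,*p,.1).round(3))
E
```

```text
top [204 243  17  16 202] [211.65841584 250.28712871]
scene [197 208  15  14 184] [204.35869565 214.42391304]
(213, 251) [0.486 0.078 0.1  ]
(162, 247) [0.494 0.21  0.1  ]
(260, 268) [ 0.444 -0.044  0.1  ]
```

View pics/t1.png

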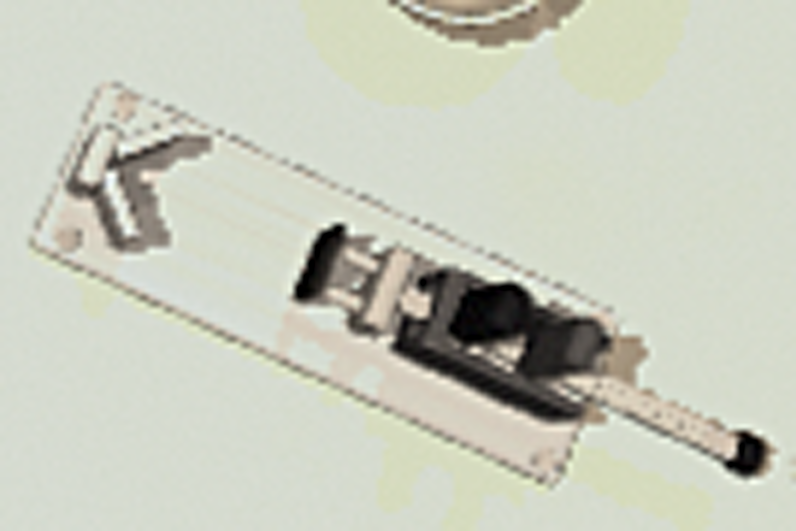

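View pics/s1.png

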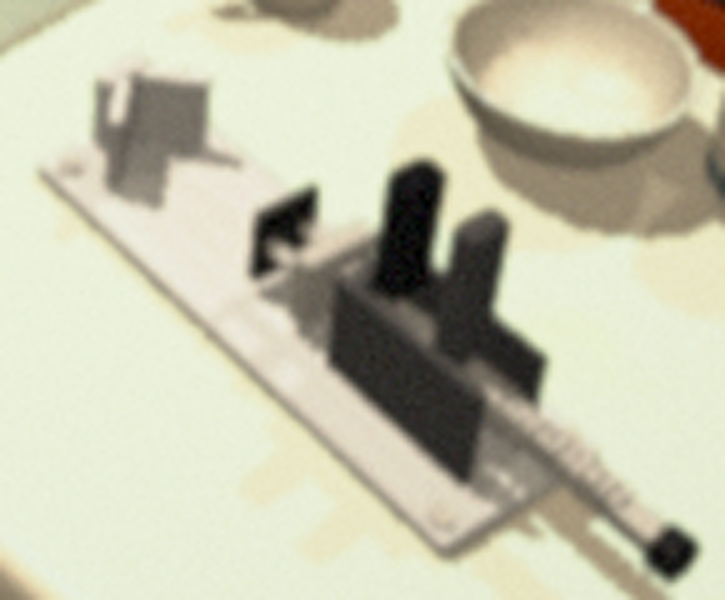

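Top crop: the bed corners are at about (107,82), (32,242), (552,487) and (620,318). The pad is at (320,262), the handle at (490,310) and the trigger at (568,345). The scene crop agrees, with corners at (40,172) and (447,552).

```bash
python3 - <<'E'
from h import *
t=np.load("top0.npz");s=np.load("scene0.npz")
T=lambda x,y:((x+.5)/5.9-.5+310,(y+.5)/5.9-.5+205)
S=lambda x,y:((x+.5)/5-.5+295,(y+.5)/5-.5+240)
def fit(P,Q):
    P=np.array(P);Q=np.array(Q)[:,:2];a=P-P.mean(0);b=Q-Q.mean(0)
    th=np.arctan2((a[:,0]*b[:,1]-a[:,1]*b[:,0]).sum(),(a*b).sum())
    R=np.array([[np.cos(th),-np.sin(th)],[np.sin(th),np.cos(th)]]);o=Q.mean(0)-R@P.mean(0)
    return th,R,o,(P@R.T+o-Q)
Qt=[onz(t,*T(*p),.01) for p in((107,82),(32,242),(552,487),(620,318))]
P=[(.045,.12),(-.045,.12),(-.045,-.155),(.045,-.155)]
th,R,o,e=fit(P,Qt);print("top",th,o,e.round(4).tolist())
th3,R3,o3,e3=fit(P[:3],Qt[:3]);print("top3",th3,o3,e3.round(4).tolist())
Qs=[onz(s,*S(*p),.01) for p in((40,172),(447,552))]
t2,R2,o2,e2=fit([P[1],P[2]],Qs);print("scene",t2,o2,e2.round(4).tolist())
print("jar tri",tri(t,(211.66,250.29),s,(204.36,214.42)), onz(t,211.66,250.29,.1))
for n,p in dict(handle=(0,-.075,.125),V=(0,.12,.055),seat=(0,.075,.01),trig=(0,-.11,.125)).items():
    w=np.r_[R3@p[:2]+o3,p[2]]; u=np.array(proj(t,w));v=np.array(proj(s,w))
    print(n,w.round(4),((u-[310,205])*5.9).round(),((v-[295,240])*5).round())
E
```

```text
top -0.4247163989912781 [ 0.50618537 -0.32339599] [[0.0021, 0.0014], [-0.0006, 0.0015], [-0.0014, -0.0014], [-0.0002, -0.0015]]
top3 -0.4247071173130627 [ 0.50613051 -0.32391086] [[0.0021, 0.0009], [-0.0006, 0.001], [-0.0015, -0.0019]]
scene -0.40966076729111334 [ 0.50280289 -0.32707506] [[0.0013, 0.003], [-0.0013, -0.003]]
jar tri (array([0.48780089, 0.08303662, 0.09523566]), np.float64(0.0011646841308619131)) [0.48773424 0.08189017 0.1       ]
handle [ 0.4752 -0.3922  0.125 ] [511. 310.] [415. 169.]
V [ 0.5556 -0.2146  0.055 ] [ 78. 143.] [111.  54.]
seat [ 0.537  -0.2556  0.01  ] [150. 197.] [164. 176.]
trig [ 0.4608 -0.4241  0.125 ] [585. 344.] [480. 220.]
```

```bash
cat >> h.py <<'E'
from scipy.spatial.transform import Rotation as Ro
CO=np.array([.505,-.325]);CY=-.42
def cl(x,y): return CO+np.array([np.cos(CY)*x-np.sin(CY)*y,np.sin(CY)*x+np.cos(CY)*y])
def go(pos,yaw):
    "dp, delta_rot from now to tool-down TCP pose with closing axis (tool y) at world yaw (mod pi)"
    from bench import status
    s=status.get_obs();R0=Ro.from_rotvec(s["orientation"]);best=None
    for w in(yaw,yaw+np.pi):
        y=np.array([np.cos(w),np.sin(w),0]);z=np.array([0,0,-1.]);R=Ro.from_matrix(np.c_[np.cross(y,z),y,z])
        d=(R0.inv()*R).as_rotvec()
        if best is None or np.linalg.norm(d)<np.linalg.norm(best): best=d
    print("t",round(s["clock"],2),"j7",round(s["joints"][6],2),"tcp",s["tcp_pos"].round(4) if hasattr(s["tcp_pos"],"round") else s["tcp_pos"],
      "dp",R0.inv().apply(np.array(pos)-s["tcp_pos"]).round(4).tolist(),"rot",best.round(3).tolist(), "f",np.round(s["contact_force"],1),"w",round(s["grip_width"],4),"gf",s["gripper_force"])
E
python3 - <<'E'
from h import *
from bench import status
print(Ro.from_rotvec(status.get_obs()["orientation"]).as_matrix().round(3))
go([.488,.0825,.17],-.25); go([.488,.0825,.056],-.25)
E
```

```text
[[-0.93   0.367 -0.   ]
 [ 0.367  0.93  -0.002]
 [-0.    -0.002 -1.   ]]
t 0.1 j7 -0.08 tcp [0.2476 0.6274 0.2304] dp [-0.4236, -0.4185, 0.0611] rot [-0.001, 0.001, 1.445] f [-0.5 -0.6  0.2] w 0.0854 gf 0.0
t 0.1 j7 -0.08 tcp [0.2476 0.6274 0.2304] dp [-0.4236, -0.4184, 0.1751] rot [-0.001, 0.001, 1.445] f [-0.5 -0.6  0.2] w 0.0854 gf 0.0
```

```bash
python3 -m handwheel '[{"dp":[-0.424,-0.4185,0.04],"delta_rot":[0,0,1.445]},{"dp":[-0.424,-0.4185,0.04],"delta_rot":[0,0,1.445]},{"dp":[-0.424,-0.4185,0.04],"delta_rot":[0,0,1.445]},{"dp":[-0.424,-0.4185,0.04],"delta_rot":[0,0,1.445]},{"dp":[-0.424,-0.4185,0.04],"delta_rot":[0,0,1.445]},{"dp":[-0.424,-0.4185,0.04],"delta_rot":[0,0,1.445]},{"dp":[-0.424,-0.4185,0.04],"delta_rot":[0,0,1.445]},{"dp":[-0.424,-0.4185,0.04],"delta_rot":[0,0,1.445]},{"dp":[-0.424,-0.4185,0.04],"delta_rot":[0,0,1.445]},{"dp":[-0.424,-0.4185,0.04],"delta_rot":[0,0,1.445]},{"dp":[-0.424,-0.4185,0.04],"delta_rot":[0,0,1.445]},{"dp":[-0.424,-0.4185,0.04],"delta_rot":[0,0,1.445]}]' 1 30
python3 - <<'E'
from h import *
from bench import vision
f=vision.grab_frame("wrist");cv2.imwrite("pics/w1.png",f["img"]);np.savez("w1.npz",**f)
go([.488,.0825,.056],-.25)
print(proj(f,[.488,.0825,.106]))
hsv=cv2.cvtColor(f["img"],cv2.COLOR_BGR2HSV);m=((hsv[...,1]>110)&(hsv[...,0]>15)&(hsv[...,0]<90)).astype(np.uint8)
k,l,st,c=cv2.connectedComponentsWithStats(m)
for i in range(1,k):
    if st[i,4]>150: print(st[i],c[i],onz(f,*c[i],.106))
E
```

```text
clock: 1.6
tcp_pos: [0.4881, 0.0837, 0.191]
orientation: [-2.48, -1.927, 0.001]
contact_force: [0.4, 1.1, 0.8]
grip_width: 0.0852
gripper_force: 0.0
t 1.65 j7 -0.38 tcp [0.4881 0.0842 0.1911] dp [-0.0017, 0.0005, 0.1351] rot [-0.001, -0.0, 0.002] f [ 0.7  0.1 -0.7] w 0.0852 gf 0.0
(np.float64(277.1258722905919), np.float64(220.2780348903854))
[    0     0   210   206 23101] [95.42647504 87.24414528] [0.39840719 0.19569067 0.106     ]
[ 252  183   57   63 2751] [279.5568884  214.57869866] [0.49065877 0.08609473 0.106     ]
[ 154  235   60   71 1872] [189.78472222 269.15064103] [0.41720396 0.06215511 0.106     ]
```

View pics/w1.png

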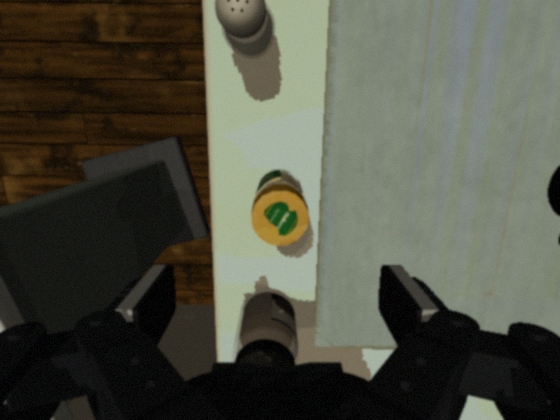

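The wrist view shows the orange cap centred at about (280,217), which puts it at (0.490, 0.085) and agrees with my estimate. It lies between the fingers, with coffee jar and salt clear above and below in the picture.

```bash
python3 -m handwheel '[{"dp":[0,0.001,0.045],"delta_rot":[0,0,0]},{"dp":[0,0.001,0.09],"delta_rot":[0,0,0]},{"dp":[0,0.001,0.12],"delta_rot":[0,0,0]},{"dp":[0,0.001,0.135],"delta_rot":[0,0,0]},{"dp":[0,0.001,0.135],"delta_rot":[0,0,0]}]' 1 30
python3 -m handwheel '[{"dp":[0,0,0],"delta_rot":[0,0,0]},{"dp":[0,0,0],"delta_rot":[0,0,0]},{"dp":[0,0,0],"delta_rot":[0,0,0]},{"dp":[0,0,0],"delta_rot":[0,0,0]},{"dp":[0,0,0],"delta_rot":[0,0,0]},{"dp":[0,0,0],"delta_rot":[0,0,0]}]' 0 30
python3 - <<'E'
from h import *
p=cl(0,.075-.009); go([*p,.13],-.42); go([*p,.07],-.42)
E
```

```text
clock: 2.28
tcp_pos: [0.489, 0.0834, 0.0559]
orientation: [-2.479, -1.928, 0.002]
contact_force: [0.1, 0.4, -0.2]
grip_width: 0.0854
gripper_force: 0.0
clock: 3.02
tcp_pos: [0.4901, 0.0831, 0.0573]
orientation: [-2.481, -1.927, -0.003]
contact_force: [-0.7, -0.3, 5.8]
grip_width: 0.0405
gripper_force: 29.6
t 3.02 j7 -0.22 tcp [0.4901 0.0831 0.0573] dp [-0.3266, 0.1266, -0.073] rot [0.001, -0.001, 0.17] f [-0.7 -0.3  5.8] w 0.0405 gf 29.60262960725231
t 3.02 j7 -0.22 tcp [0.4901 0.0831 0.0573] dp [-0.3266, 0.1266, -0.013] rot [0.001, -0.001, 0.17] f [-0.7 -0.3  5.8] w 0.0405 gf 29.60262960725231
```

```bash
python3 -m handwheel '[{"dp":[0,0,-0.04],"delta_rot":[0,0,0]},{"dp":[0,0,-0.09],"delta_rot":[0,0,0]},{"dp":[0,0,-0.135],"delta_rot":[0,0,0]},{"dp":[-0.05,0.02,-0.14],"delta_rot":[0,0,0.03]},{"dp":[-0.1,0.04,-0.14],"delta_rot":[0,0,0.06]},{"dp":[-0.15,0.06,-0.14],"delta_rot":[0,0,0.09]},{"dp":[-0.2,0.08,-0.14],"delta_rot":[0,0,0.12]},{"dp":[-0.25,0.1,-0.13],"delta_rot":[0,0,0.15]},{"dp":[-0.3,0.117,-0.12],"delta_rot":[0,0,0.17]},{"dp":[-0.326,0.1265,-0.1],"delta_rot":[0,0,0.17]},{"dp":[-0.326,0.1265,-0.09],"delta_rot":[0,0,0.17]},{"dp":[-0.326,0.1265,-0.09],"delta_rot":[0,0,0.17]}]' - 30
python3 - <<'E'
from h import *
from bench import vision
o=[]
for n in("top","scene"):
    f=vision.grab_frame(n);np.savez(n+"1.npz",**f);o.append(f)
p=cl(0,.066);go([*p,.0675],-.42)
a=cv2.resize(o[0]["img"][190:300,290:420],None,fx=4,fy=4,interpolation=cv2.INTER_CUBIC)
b=cv2.resize(o[1]["img"][195:335,290:430],None,fx=3.14,fy=3.14,interpolation=cv2.INTER_CUBIC)[:440]
b=b[:, :270] if 0 else cv2.resize(b,(280,440)) if 0 else b
cv2.imwrite("pics/c1.png",cv2.resize(np.hstack([a,b]),(800,367)))
f=vision.grab_frame("wrist");cv2.imwrite("pics/w2.png",f["img"]);np.savez("w2.npz",**f)
E
```

```text
clock: 4.53
tcp_pos: [0.5309, -0.2631, 0.1455]
orientation: [-2.633, -1.709, 0.001]
contact_force: [0.0, 0.3, -0.2]
grip_width: 0.0405
gripper_force: 31.0
t 4.62 j7 0.27 tcp [ 0.5319 -0.263   0.1466] dp [-0.0017, 0.0008, 0.0791] rot [-0.0, -0.001, 0.002] f [-0.4 -1.  -2. ] w 0.0404 gf 30.995657504245173
```

View pics/w2.png

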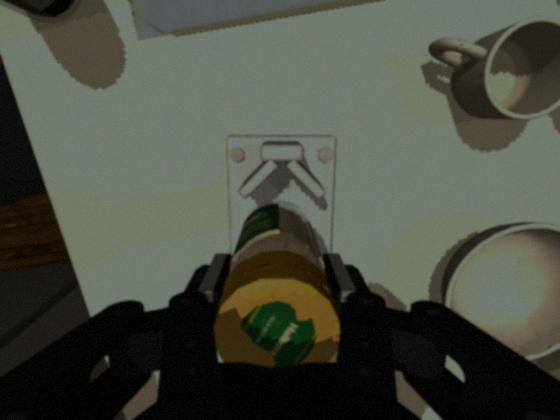

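The wrist view shows the V-end bed corners at (227,136) and (336,135), with the jar hanging upright in front of the V. I'll check the clamp pose with these.

```bash
python3 - <<'E'
from h import *
f=np.load("w2.npz")
# refine corner via green edge lines
a=onz(f,227,135.5,.01)[:2];b=onz(f,336.5,134.5,.01)[:2]
print(a,b,np.linalg.norm(b-a),"yaw",np.arctan2(*(b-a)[::-1]))
yw=np.arctan2(*(b-a)[::-1]);m=(a+b)/2
print("origin from wrist",m-.12*np.array([-np.sin(yw),np.cos(yw)]), m-.12*np.array([-np.sin(CY),np.cos(CY)]),"pred end",cl(0,.12),m)
v1=onz(f,283,150,.055)[:2]; print("apex",v1, "arms", onz(f,245,193,.055)[:2],onz(f,320,194,.055)[:2])
Rm=lambda p:(np.array([[np.cos(CY),np.sin(CY)],[-np.sin(CY),np.cos(CY)]])@(p-CO)).round(4)
for p in((283,150),(245,193),(320,194)): print(p,Rm(onz(f,*p,.055)[:2]))
print("tcp",Rm(np.array([.5316,-.263])))
E
```

```text
[ 0.51740886 -0.19701895] [ 0.59799385 -0.23194112] 0.08782652681076392 yaw -0.4089287361463872
origin from wrist [ 0.50998616 -0.32458571] [ 0.5087701  -0.32405071] pred end [ 0.55393125 -0.21542933] [ 0.55770135 -0.21448004]
apex [ 0.55472444 -0.22192582] arms [ 0.5182904  -0.23843877] [ 0.56625992 -0.26051532]
(283, 150) [0.0034 0.1144]
(245, 193) [-0.0232  0.0845]
(320, 194) [0.0296 0.0839]
tcp [-0.001   0.0675]
```

```bash
sed -i 's/^CO=.*/CO=np.array([.5075,-.324]);CY=-.418/' h.py; python3 - <<'E'
from h import *
p=cl(0,.0665);go([*p,.070],-.418)
E
```

```text
t 4.67 j7 0.27 tcp [ 0.5321 -0.2631  0.1469] dp [0.0008, 0.0022, 0.0769] rot [0.001, -0.001, -0.0] f [-0.2  0.4 -0.9] w 0.0406 gf 30.995951933437027
```

```bash
python3 -m handwheel '[{"dp":[0.001,0.002,0.03],"delta_rot":[0,0,0]},{"dp":[0.001,0.002,0.055],"delta_rot":[0,0,0]},{"dp":[0.001,0.002,0.07],"delta_rot":[0,0,0]},{"dp":[0.001,0.002,0.076],"delta_rot":[0,0,0]},{"dp":[0.001,0.002,0.078],"delta_rot":[0,0,0]},{"dp":[0.001,0.002,0.0785],"delta_rot":[0,0,0]},{"dp":[0.001,0.002,0.0785],"delta_rot":[0,0,0]}]'
```

```text
clock: 5.55
tcp_pos: [0.534, -0.2645, 0.0684]
orientation: [2.635, 1.709, 0.001]
contact_force: [-0.2, 0.0, -1.1]
grip_width: 0.0402
gripper_force: 31.0
```

```bash
python3 -m handwheel '[{"dp":[0,0,0.001],"delta_rot":[0,0,0]},{"dp":[0,0,0.002],"delta_rot":[0,0,0]},{"dp":[0,0,0.002],"delta_rot":[0,0,0]}]'
```

```text
clock: 5.92
tcp_pos: [0.534, -0.2646, 0.0673]
orientation: [2.636, 1.709, 0.002]
contact_force: [-3.5, 2.5, 11.8]
grip_width: 0.0403
gripper_force: 32.1
```

```bash
python3 -m handwheel '[{"dp":[0,0,-0.001],"delta_rot":[0,0,0]},{"dp":[0,0,-0.001],"delta_rot":[0,0,0]}]'
python3 -m handwheel '[{"dp":[0,0,0],"delta_rot":[0,0,0]},{"dp":[0,0,0],"delta_rot":[0,0,0]},{"dp":[0,0,0],"delta_rot":[0,0,0]},{"dp":[0,0,0],"delta_rot":[0,0,0]},{"dp":[0,0,-0.03],"delta_rot":[0,0,0]},{"dp":[0,0,-0.07],"delta_rot":[0,0,0]},{"dp":[0,0,-0.12],"delta_rot":[0,0,0]},{"dp":[0,0,-0.16],"delta_rot":[0,0,0]},{"dp":[0,0,-0.16],"delta_rot":[0,0,0]}]' 1
python3 - <<'E'
from h import *
from bench import vision
f=vision.grab_frame("wrist");cv2.imwrite("pics/w3.png",f["img"]);np.savez("w3.npz",**f)
Rm=lambda p:(np.array([[np.cos(CY),np.sin(CY)],[-np.sin(CY),np.cos(CY)]])@(p-CO)).round(4)
hsv=cv2.cvtColor(f["img"],cv2.COLOR_BGR2HSV);m=((hsv[...,1]>110)&(hsv[...,0]>12)&(hsv[...,0]<90)).astype(np.uint8)
k,l,st,c=cv2.connectedComponentsWithStats(m)
for i in range(1,k):
    if st[i,4]>300: print(st[i],Rm(onz(f,*(st[i,:2]+st[i,2:4]/2),.116)[:2]))
p=cl(0,-.085); 
for z in(.2,.091): go([*p,z],-.418+np.pi/2)
E
```

```text
clock: 6.18
tcp_pos: [0.5339, -0.2645, 0.0674]
orientation: [2.635, 1.709, 0.001]
contact_force: [-0.3, 0.6, 6.3]
grip_width: 0.0403
gripper_force: 31.6
clock: 7.3
tcp_pos: [0.5353, -0.2655, 0.2302]
orientation: [2.632, 1.707, 0.007]
contact_force: [-0.2, 0.7, -0.0]
grip_width: 0.0854
gripper_force: 0.0
[   0    0   58   82 2072] [-0.1673  0.1839]
[ 249  176   51   56 2201] [0.0006 0.0682]
[   0  181  114   87 5652] [-0.1709  0.0521]
t 7.35 j7 0.21 tcp [ 0.5343 -0.2646  0.228 ] dp [-0.1502, -0.0002, 0.0279] rot [0.002, -0.003, 1.569] f [-0.8 -0.1 -0. ] w 0.0856 gf 0.0
t 7.35 j7 0.21 tcp [ 0.5343 -0.2646  0.228 ] dp [-0.1503, -0.0005, 0.1369] rot [0.002, -0.003, 1.569] f [-0.8 -0.1 -0. ] w 0.0856 gf 0.0
```

View pics/w3.png

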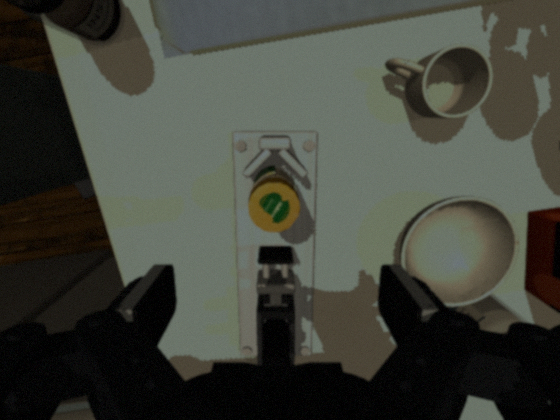

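The jar stands upright at the clamp's y ≈ 68 mm, 7 mm short of the seat, with its cap at (275,204). All four bed corners are visible: (233,132), (317,131), (313,352) and (239,358).

```bash
python3 -m handwheel '[{"dp":[-0.05,0,0],"delta_rot":[0,0,0.18]},{"dp":[-0.1,0,0],"delta_rot":[0,0,0.36]},{"dp":[-0.15,0,0],"delta_rot":[0,0,0.54]},{"dp":[-0.15,0,0],"delta_rot":[0,0,0.72]},{"dp":[-0.15,0,0],"delta_rot":[0,0,0.9]},{"dp":[-0.15,0,0],"delta_rot":[0,0,1.08]},{"dp":[-0.15,0,0],"delta_rot":[0,0,1.26]},{"dp":[-0.15,0,0],"delta_rot":[0,0,1.44]},{"dp":[-0.15,0,0],"delta_rot":[0,0,1.57]},{"dp":[-0.15,0,0],"delta_rot":[0,0,1.57]},{"dp":[-0.15,0,0],"delta_rot":[0,0,1.57]}]' 1
python3 - <<'E'
from h import *
from bench import vision
g=np.load("w3.npz")
Rm=lambda p:(np.array([[np.cos(CY),np.sin(CY)],[-np.sin(CY),np.cos(CY)]])@(p-CO)).round(4)
for p in((233,132),(317,131),(313,352),(239,358)): print(Rm(onz(g,*p,.01)[:2]))
f=vision.grab_frame("wrist");np.savez("w4.npz",**f)
im=f["img"].copy();cv2.imwrite("pics/w4.png",im)
for n,p in dict(h=(0,-.075),t=(0,-.11)).items(): print(n,proj(f,[*cl(*p),.125]))
p=cl(0,-.085); go([*p,.091],-.418+np.pi/2)
E
```

```text
clock: 8.72
tcp_pos: [0.4721, -0.401, 0.226]
orientation: [-3.073, 0.65, 0.002]
contact_force: [0.2, 0.1, 0.7]
grip_width: 0.0853
gripper_force: 0.0
[-0.0424  0.1191]
[0.0449 0.1199]
[ 0.0477 -0.1484]
[-0.0448 -0.1566]
h (np.float64(263.782947114246), np.float64(210.7616986161733))
t (np.float64(310.93084167328936), np.float64(210.8240993022182))
t 8.78 j7 -0.85 tcp [ 0.4722 -0.4011  0.2263] dp [0.001, 0.0003, 0.1353] rot [-0.0, 0.001, 0.001] f [-0.5 -0.3 -0.6] w 0.0856 gf 0.0
```

View pics/w4.png

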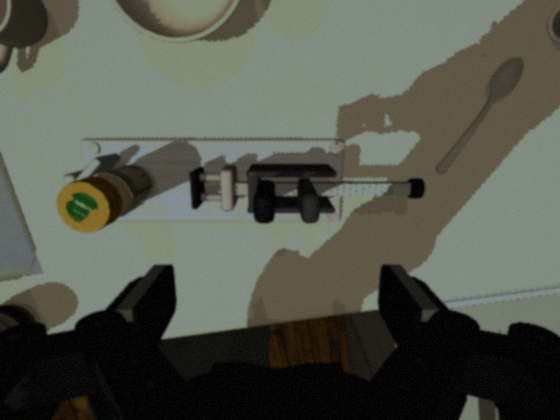

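The handle top is at (263,208) and the trigger at (310,208), matching the predicted (264,211) and (311,211), so I'll descend.

```bash
python3 -m handwheel '[{"dp":[0.001,0,0.05],"delta_rot":[0,0,0]},{"dp":[0.001,0,0.1],"delta_rot":[0,0,0]},{"dp":[0.001,0,0.13],"delta_rot":[0,0,0]},{"dp":[0.001,0,0.1375],"delta_rot":[0,0,0]},{"dp":[0.001,0,0.1375],"delta_rot":[0,0,0]},{"dp":[0.001,0,0.1375],"delta_rot":[0,0,0]}]' 1 30
python3 - <<'E'
from h import *
from bench import vision
f=vision.grab_frame("wrist");np.savez("w5.npz",**f);cv2.imwrite("pics/w5.png",f["img"])
p=cl(0,-.085); go([*p,.089],-.418+np.pi/2)
E
```

```text
clock: 9.52
tcp_pos: [0.4741, -0.4025, 0.0908]
orientation: [3.072, -0.653, 0.004]
contact_force: [-0.3, -0.3, 1.1]
grip_width: 0.0859
gripper_force: 0.0
t 9.57 j7 -0.74 tcp [ 0.4741 -0.4024  0.0908] dp [-0.0013, -0.0002, 0.0018] rot [0.0, -0.002, -0.001] f [-0.3 -0.1  0.6] w 0.0852 gf 0.0
```

View pics/w5.png

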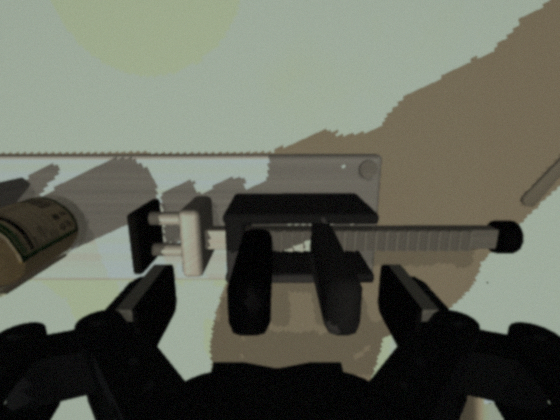

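The view at the grips is clear: pad at (145,235), steel head at (192,235), handle at (250,280), trigger at (336,280) and rod knob at (508,236). The jar is off to the left. I'll use this view to track the jaw and start pumping.

```bash
cat > m.py <<'E'
from h import *
from bench import vision,status
import sys
Rm=lambda p:(np.array([[np.cos(CY),np.sin(CY)],[-np.sin(CY),np.cos(CY)]])@(p-CO))
f=np.load(sys.argv[1]) if len(sys.argv)>1 else vision.grab_frame("wrist")
im=f["img"];g=cv2.GaussianBlur(cv2.cvtColor(im,cv2.COLOR_BGR2GRAY),(3,3),0)
if len(sys.argv)<2: n=f"pics/m{int(status.get_obs()['clock']*100)}";cv2.imwrite(n+".png",im);np.savez(n+".npz",**f)
# knob: dark component in the band of rows 215..258
m=(g<45).astype(np.uint8);m[:210]=0;m[262:]=0;m[:,:300]=0
k,l,st,c=cv2.connectedComponentsWithStats(m)
for i in range(1,k):
    if 250<st[i,4]<2500 and st[i,2]<50: print("knob",st[i],c[i].round(1),"y mm",(1e3*Rm(onz(f,*c[i],.037)[:2])).round(1))
r=g[246:252].mean(0); print("row249", "".join(" %d"%v for v in r[0:230:3]))
# edges of the row profile
d=np.diff(cv2.GaussianBlur(r[None].astype(np.float32),(5,1),0)[0]);
for j in range(2,240):
    if abs(d[j])>5 and abs(d[j])==abs(d[j-2:j+3]).max(): print("edge",j,round(float(d[j])),"y mm",(1e3*Rm(onz(f,j+.5,249,.037)[:2])).round(1)[1],end="; ")
print()
E
python3 m.py w5.npz
python3 -m handwheel '[{"dp":[0,0,0],"delta_rot":[0,0,0]},{"dp":[0,0,0],"delta_rot":[0,0,0]},{"dp":[0,0,0],"delta_rot":[0,0,0]},{"dp":[0,0,0],"delta_rot":[0,0,0]},{"dp":[0,0,0],"delta_rot":[0,0,0]},{"dp":[0,0,0],"delta_rot":[0,0,0]}]' 0.38 30
python3 m.py
```

```text
row249  58 59 58 63 73 52 26 26 28 35 30 25 27 27 24 27 34 39 41 42 43 48 61 89 113 136 148 160 163 163 163 163 163 166 166 166 166 167 166 167 166 166 166 146 38 16 11 5 4 4 15 63 77 78 102 128 132 132 132 132 132 149 160 157 152 145 112 62 41 67 97 123 155 156 156 122 34
edge 15 -10 y mm 76.0; edge 68 10 y mm 43.3; edge 130 -34 y mm 5.0; edge 151 16 y mm -7.9; edge 162 9 y mm -14.7; edge 182 7 y mm -27.1; edge 199 -16 y mm -37.6; edge 207 11 y mm -42.5; edge 213 13 y mm -46.2; edge 225 -30 y mm -53.6; edge 238 -6 y mm -61.6; 
clock: 10.32
tcp_pos: [0.4742, -0.4017, 0.0912]
orientation: [-3.072, 0.653, -0.003]
contact_force: [-2.7, 6.5, 14.2]
grip_width: 0.0353
gripper_force: 33.6
knob [469 221  34  32 770] [487.7 235.8] y mm [  -0.8 -213.3]
row249  64 64 64 62 69 80 56 30 29 31 40 30 28 28 29 31 35 42 45 46 46 50 61 87 119 144 161 170 175 175 175 175 176 175 178 178 176 105 20 15 9 4 3 5 17 68 83 95 135 148 149 150 149 149 148 168 170 167 163 139 94 47 47 72 92 107 154 170 169 169 169 169 169 170 167 163 87
edge 18 -11 y mm 75.6; edge 69 11 y mm 44.0; edge 111 -36 y mm 17.9; edge 133 16 y mm 4.3; edge 142 13 y mm -1.3; edge 163 6 y mm -14.3; edge 180 -17 y mm -24.8; edge 187 8 y mm -29.1; edge 196 15 y mm -34.7; edge 227 -27 y mm -53.9;
```

```bash
for i in 1 2; do python3 -m handwheel '[{"dp":[0,0,0],"delta_rot":[0,0,0]},{"dp":[0,0,0],"delta_rot":[0,0,0]},{"dp":[0,0,0],"delta_rot":[0,0,0]},{"dp":[0,0,0],"delta_rot":[0,0,0]},{"dp":[0,0,0],"delta_rot":[0,0,0]}]' 0.83 30 | grep -E "force|width"
python3 m.py | grep -E "knob|edge"
python3 -m handwheel '[{"dp":[0,0,0],"delta_rot":[0,0,0]},{"dp":[0,0,0],"delta_rot":[0,0,0]},{"dp":[0,0,0],"delta_rot":[0,0,0]},{"dp":[0,0,0],"delta_rot":[0,0,0]},{"dp":[0,0,0],"delta_rot":[0,0,0]}]' 0.38 30 | grep -E "clock|force|width|tcp"
python3 m.py| grep -E "knob|edge"; done
```

```text
contact_force: [0.3, -0.0, 0.1]
grip_width: 0.0709
gripper_force: 0.0
knob [470 220  35  33 795] [489.7 235.3] y mm [  -0.8 -213.5]
edge 14 -11 y mm 76.1; edge 67 11 y mm 43.6; edge 109 -35 y mm 17.9; edge 131 16 y mm 4.4; edge 143 14 y mm -2.9; edge 162 6 y mm -14.6; edge 179 -16 y mm -25.0; edge 186 8 y mm -29.3; edge 196 14 y mm -35.4; edge 226 -32 y mm -53.8; edge 239 -5 y mm -61.7; 
clock: 11.68
tcp_pos: [0.4739, -0.4016, 0.0909]
contact_force: [-2.4, 5.5, 14.0]
grip_width: 0.0355
gripper_force: 32.9
knob [450 221  32  32 752] [467.6 235.7] y mm [  -1.  -200.9]
edge 17 -11 y mm 76.0; edge 69 12 y mm 43.8; edge 89 -36 y mm 31.4; edge 113 16 y mm 16.6; edge 123 12 y mm 10.4; edge 158 -16 y mm -11.3; edge 167 10 y mm -16.8; edge 179 17 y mm -24.2; edge 227 -27 y mm -53.9; edge 239 -11 y mm -61.3; 
contact_force: [-0.9, -0.9, -0.3]
grip_width: 0.071
gripper_force: 0.0
knob [451 220  33  33 795] [469.2 235.6] y mm [  -0.9 -201.1]
edge 14 -11 y mm 76.1; edge 68 11 y mm 43.0; edge 87 -35 y mm 31.4; edge 111 16 y mm 16.7; edge 122 12 y mm 9.9; edge 157 -16 y mm -11.5; edge 169 9 y mm -18.9; edge 178 15 y mm -24.4; edge 226 -32 y mm -53.8; 
clock: 13.02
tcp_pos: [0.4739, -0.4016, 0.0909]
contact_force: [-1.9, 5.0, 14.4]
grip_width: 0.035
gripper_force: 32.9
knob [430 221  31  32 741] [446.8 235.9] y mm [  -1.1 -188.2]
edge 17 -11 y mm 76.0; edge 68 -12 y mm 44.4; edge 93 18 y mm 28.9; edge 105 15 y mm 21.5; edge 137 -15 y mm 1.7; edge 149 7 y mm -5.7; edge 161 16 y mm -13.1; edge 219 -7 y mm -49.0; edge 227 -26 y mm -53.9; edge 239 -11 y mm -61.3;
```

```bash
ls pics; python3 - <<'E'
from h import *
Rm=lambda p:1e3*(np.array([[np.cos(CY),np.sin(CY)],[-np.sin(CY),np.cos(CY)]])@(p-CO))
import glob
def edge(r,lo,hi,sgn):
    d=np.diff(cv2.GaussianBlur(r[None].astype(np.float32),(7,1),0)[0])*sgn; d[:lo]=0;d[hi:]=0
    j=int(d.argmax()); w=np.clip(d[j-2:j+3],0,None); return (w*np.arange(j-2,j+3)).sum()/w.sum()+.5
for n,pe,he in(("w5.npz",130,199),*zip(sorted(glob.glob("pics/m*.npz"),key=lambda s:int(s[6:-4])),(111,109,89,87,68),(180,179,158,157,137))):
    f=np.load(n);g=cv2.cvtColor(f["img"],cv2.COLOR_BGR2GRAY);r=g[246:252].mean(0)
    a=edge(r,pe-4,pe+5,-1);b=edge(r,he-4,he+5,-1)
    print(n,round(a,1),round(b,1),round(b-a,1),"pad y @57,37",[Rm(onz(f,a,249,z)[:2])[1].round(1) for z in(.057,.037)],"head back @57,37",[Rm(onz(f,b,249,z)[:2])[1].round(1) for z in(.057,.037)])
E
```

```text
c1.png
m1037.npz
m1037.png
m1105.npz
m1105.png
m1172.npz
m1172.png
m1240.npz
m1240.png
m1307.npz
m1307.png
s1.png
scene0.png
t1.png
top0.png
w1.png
w2.png
w3.png
w4.png
w5.png
w5.npz 130.5 199.5 69.0 pad y @57,37 [np.float64(-4.2), np.float64(5.0)] head back @57,37 [np.float64(-42.4), np.float64(-37.5)]
pics/m1037.npz 111.3 180.4 69.0 pad y @57,37 [np.float64(7.6), np.float64(18.0)] head back @57,37 [np.float64(-30.8), np.float64(-24.7)]
pics/m1105.npz 109.3 179.4 70.0 pad y @57,37 [np.float64(7.4), np.float64(18.0)] head back @57,37 [np.float64(-31.0), np.float64(-24.9)]
pics/m1172.npz 89.5 158.5 69.0 pad y @57,37 [np.float64(19.6), np.float64(31.4)] head back @57,37 [np.float64(-18.7), np.float64(-11.2)]
pics/m1240.npz 87.6 157.5 69.9 pad y @57,37 [np.float64(19.4), np.float64(31.3)] head back @57,37 [np.float64(-19.0), np.float64(-11.5)]
pics/m1307.npz 68.4 136.5 68.1 pad y @57,37 [np.float64(31.3), np.float64(44.4)] head back @57,37 [np.float64(-6.5), np.float64(2.3)]
```

Pad face at the 57 mm height gives clean 12 mm strokes and is now at y ≈ 31, so about 23 mm remains to contact. Two more strokes, measuring each.

```bash
cat > q.py <<'E'
from h import *
from bench import vision,status
Rm=lambda p:1e3*(np.array([[np.cos(CY),np.sin(CY)],[-np.sin(CY),np.cos(CY)]])@(p-CO))
f=vision.grab_frame("wrist");s=status.get_obs();n=f"pics/m{int(s['clock']*100)}";cv2.imwrite(n+".png",f["img"]);np.savez(n+".npz",**f)
g=cv2.cvtColor(f["img"],cv2.COLOR_BGR2GRAY);r=cv2.GaussianBlur(g[246:252].mean(0)[None].astype(np.float32),(7,1),0)[0];d=np.diff(r)
def ed(lo,hi):
    out=[]
    for j in range(max(lo,3),hi):
        if d[j]<-5 and d[j]==d[j-3:j+4].min():
            w=np.clip(-d[j-2:j+3],0,None);u=(w*np.arange(j-2,j+3)).sum()/w.sum()+.5
            out.append((round(u,1),round(float(d[j]),0),Rm(onz(f,u,249,.057)[:2])[1].round(1)))
    return out
print("w",round(s["grip_width"],4),"gf",round(s["gripper_force"],1),"falling",[tuple(map(float,e)) for e in ed(0,250)])
m=(g<45).astype(np.uint8);m[:210]=0;m[262:]=0;m[:,:330]=0
k,l,st,c=cv2.connectedComponentsWithStats(m)
for i in range(1,k):
    if 250<st[i,4]<2500 and st[i,2]<50: print("knob",st[i][:4],c[i].round(1),Rm(onz(f,*c[i],.037)[:2]).round(1))
h=cv2.cvtColor(f["img"],cv2.COLOR_BGR2HSV)
E
for i in 1 2; do python3 -m handwheel '[{"dp":[0,0,0],"delta_rot":[0,0,0]},{"dp":[0,0,0],"delta_rot":[0,0,0]},{"dp":[0,0,0],"delta_rot":[0,0,0]},{"dp":[0,0,0],"delta_rot":[0,0,0]},{"dp":[0,0,0],"delta_rot":[0,0,0]}]' 0.83 30 | grep -E "clock"
python3 q.py
python3 -m handwheel '[{"dp":[0,0,0],"delta_rot":[0,0,0]},{"dp":[0,0,0],"delta_rot":[0,0,0]},{"dp":[0,0,0],"delta_rot":[0,0,0]},{"dp":[0,0,0],"delta_rot":[0,0,0]},{"dp":[0,0,0],"delta_rot":[0,0,0]}]' 0.38 30 | grep -E "clock|tcp_pos|contact"
python3 q.py; done
```

```text
clock: 13.7
w 0.0709 gf 0.0 falling [(14.4, -10.0, 59.6), (66.3, -10.0, 31.1), (135.5, -14.0, -6.9), (218.5, -5.0, -52.5), (226.6, -29.0, -57.0)]
clock: 14.38
tcp_pos: [0.474, -0.4016, 0.0909]
contact_force: [-1.9, 5.7, 14.6]
w 0.0348 gf 32.9 falling [(17.7, -10.0, 59.5), (115.5, -14.0, 5.2), (199.0, -9.0, -41.2), (219.5, -6.0, -52.6), (227.4, -24.0, -57.0), (239.6, -10.0, -63.8)]
knob [403 220  37  33] [425.9 235.8] [  -1.  -175.4]
knob [330 250  37  12] [346.8 256.4] [ -14.5 -127.9]
clock: 15.05
w 0.0711 gf 0.0 falling [(14.4, -10.0, 59.6), (113.5, -14.0, 5.2), (198.2, -8.0, -41.4), (226.6, -28.0, -57.0)]
clock: 15.72
tcp_pos: [0.474, -0.4016, 0.091]
contact_force: [-1.7, 6.3, 15.8]
w 0.0348 gf 32.6 falling [(30.8, -6.0, 52.3), (94.5, -14.0, 16.9), (178.6, -6.0, -29.8), (189.1, -6.0, -35.7), (199.9, -7.0, -41.7), (227.5, -24.0, -57.0), (239.6, -10.0, -63.8)]
knob [383 220  37  33] [406.2 235.8] [  -1.  -163.5]
knob [330 250  37  12] [346.7 256.3] [ -14.5 -127.9]
```

```bash
python3 - <<'E'
from h import *
import glob
Rm=lambda p:1e3*(np.array([[np.cos(CY),np.sin(CY)],[-np.sin(CY),np.cos(CY)]])@(p-CO))
F=["w5.npz"]+sorted(glob.glob("pics/m*.npz"),key=lambda s:int(s[6:-4]))
hb=[199.5,180.4,179.4,158.5,157.5,136.5,135.5,115.5,113.5,94.5]
tiles=[]
for n,b in zip(F,hb):
    f=np.load(n);g=cv2.cvtColor(f["img"],cv2.COLOR_BGR2GRAY)
    out=[]
    for rows in((246,252),(225,230),(262,266)):
        r=cv2.GaussianBlur(g[rows[0]:rows[1]].mean(0)[None].astype(np.float32),(7,1),0)[0];d=np.diff(r);v=sum(rows)/2
        yb=Rm(onz(f,b,249,.057)[:2])[1]
        out.append([(float((Rm(onz(f,j+.5,v,.057)[:2])[1]-yb).round(1)),int(d[j])) for j in range(max(3,int(b)-85),int(b)+2) if abs(d[j])>4 and abs(d[j])==abs(d[j-2:j+3]).max()])
    print(n,*out,sep="\n   ")
    if n in("pics/m1307.npz",F[-1]): tiles.append(cv2.resize(f["img"][180:290,0:210],None,fx=3.8,fy=2.7,interpolation=cv2.INTER_CUBIC))
cv2.imwrite("pics/cmp.png",np.vstack(tiles)[:600])
E
```

```text
w5.npz
   [(38.3, -32), (26.6, 14), (20.5, 9), (9.4, 6), (0.0, -15)]
   [(42.8, 6), (37.9, -30), (20.5, 22), (17.8, -5), (9.6, 15), (-0.2, -16)]
   [(38.2, -32), (28.6, 25), (15.7, 10), (11.2, -5), (9.0, 4), (-0.0, -15)]
pics/m1037.npz
   [(38.3, -34), (26.1, 15), (21.1, 12), (9.4, 5), (-0.1, -16)]
   [(38.4, -18), (18.7, 31), (15.9, -12), (9.9, 16), (0.1, -17)]
   [(38.4, -34), (28.2, 28), (0.1, -16)]
pics/m1105.npz
   [(38.4, -33), (26.3, 15), (19.7, 13), (9.3, 5), (-0.1, -15)]
   [(38.4, -17), (18.4, 30), (16.3, -10), (10.3, 15), (0.1, -16)]
   [(38.5, -33), (27.9, 27), (11.2, -4), (4.5, -23)]
pics/m1172.npz
   [(38.3, -34), (25.0, 15), (19.4, 11), (8.9, 4), (0.0, -15)]
   [(42.0, 10), (38.7, -13), (16.3, 31), (13.6, -11), (10.3, 15), (0.5, -16)]
   [(38.5, -33), (27.8, 25)]
pics/m1240.npz
   [(38.5, -32), (25.3, 15), (19.2, 11), (8.8, 4), (0.0, -15)]
   [(42.0, 10), (38.2, -12), (16.1, 28), (13.9, -9), (10.2, 15), (0.5, -16)]
   [(38.1, -32), (27.0, 24)]
pics/m1307.npz
   [(37.8, -11), (23.9, 16), (17.2, 14), (8.9, 4), (0.0, -14)]
   [(38.5, -7), (13.4, 17), (9.5, 15), (0.3, -16)]
   [(48.3, 15), (38.1, -33), (26.3, 23)]
pics/m1375.npz
   [(37.9, -10), (24.2, 14), (17.6, 13), (8.8, 4), (0.0, -14)]
   [(38.6, -6), (13.7, 17), (10.0, 14), (0.2, -16)]
   [(47.7, 15), (38.3, -32), (26.0, 22), (11.0, -4)]
pics/m1442.npz
   [(38.3, -4), (22.8, 14), (17.8, 8), (8.9, 4), (0.0, -14)]
   [(38.3, -7), (11.0, 24), (0.6, -16)]
   [(38.3, -9), (25.9, 22)]
pics/m1510.npz
   [(37.9, -4), (22.5, 14), (15.9, 10), (8.2, 4), (0.0, -13)]
   [(38.4, -7), (10.3, 22), (0.0, -15)]
   [(37.9, -8), (24.5, 22)]
pics/m1577.npz
   [(35.6, -6), (19.5, 15), (13.3, 13), (8.3, 4), (0.0, -13)]
   [(35.4, -7), (9.7, 29), (0.4, -16)]
   [(35.6, -7), (22.1, 21)]
```

Pad-to-head distance has shrunk by about 2.5 mm, so the pad is on the jar and has started to compress. One more partial stroke, in small steps.

```bash
cat >> q.py <<'E'
for v0,v1 in((246,252),(225,230),(262,266)):
    r=cv2.GaussianBlur(g[v0:v1].mean(0)[None].astype(np.float32),(7,1),0)[0];d=np.diff(r);v=(v0+v1)/2
    print(v,[(float(Rm(onz(f,j+.5,v,.057)[:2])[1].round(1)),int(d[j])) for j in range(3,130) if abs(d[j])>3.5 and abs(d[j])==abs(d[j-2:j+3]).max()])
E
python3 -m handwheel '[{"dp":[0,0,0],"delta_rot":[0,0,0]},{"dp":[0,0,0],"delta_rot":[0,0,0]},{"dp":[0,0,0],"delta_rot":[0,0,0]},{"dp":[0,0,0],"delta_rot":[0,0,0]},{"dp":[0,0,0],"delta_rot":[0,0,0]}]' 0.83 30 | grep -E "clock|contact"
python3 q.py
python3 -m handwheel '[{"dp":[0,0,0],"delta_rot":[0,0,0]},{"dp":[0,0,0],"delta_rot":[0,0,0]},{"dp":[0,0,0],"delta_rot":[0,0,0]},{"dp":[0,0,0],"delta_rot":[0,0,0]}]' 0.69 30 | grep -E "clock|contact"
python3 q.py
```

```text
clock: 16.4
contact_force: [0.0, 0.6, 0.5]
w 0.0709 gf 0.0 falling [(95.5, -14.0, 15.0), (181.4, -8.0, -32.1), (191.7, -5.0, -37.8), (202.2, -6.0, -43.6), (212.9, -6.0, -49.5), (225.6, -26.0, -56.5), (239.4, -5.0, -64.0)]
249.0 [(52.4, -4), (35.9, 13), (30.4, 13), (23.3, 3), (15.1, -13), (6.3, 8), (-3.1, 13)]
227.5 [(62.4, 5), (52.2, -6), (24.6, 30), (14.9, -15)]
264.0 [(65.9, -3), (52.5, -8), (38.6, 19), (25.2, -3), (14.1, -13), (5.8, 20)]
clock: 16.95
contact_force: [-2.5, -4.6, 2.2]
w 0.0591 gf 2.7 falling [(92.5, -14.0, 15.3), (177.1, -7.0, -31.2), (187.7, -7.0, -37.1), (208.4, -5.0, -48.5), (223.6, -19.0, -56.9), (236.2, -9.0, -63.8)]
knob [330 210  47  13] [352.1 215.9] [  11.5 -131.3]
knob [389 220  31  32] [406.  235.3] [  -0.9 -164.7]
249.0 [(52.1, -4), (36.2, 14), (30.1, 12), (24.1, 4), (15.3, -13), (8.1, 9), (-2.3, 13)]
227.5 [(52.4, -6), (25.4, 29), (16.2, -15)]
264.0 [(52.2, -9), (38.3, 19), (26.1, -4), (14.9, -13), (6.6, 19)]
```

```bash
python3 -m handwheel '[{"dp":[0,0,0],"delta_rot":[0,0,0]},{"dp":[0,0,0],"delta_rot":[0,0,0]},{"dp":[0,0,0],"delta_rot":[0,0,0]},{"dp":[0,0,0],"delta_rot":[0,0,0]}]' 0.65 30 | grep -E "clock|contact"
python3 q.py
```

```text
clock: 17.5
contact_force: [-2.4, -6.8, 2.4]
w 0.0557 gf 3.4 falling [(88.5, -14.0, 16.8), (174.2, -7.0, -30.4), (184.9, -6.0, -36.3), (195.2, -6.0, -42.0), (206.0, -7.0, -47.9), (222.4, -23.0, -57.0), (234.3, -10.0, -63.5)]
knob [330 210  45  13] [351.3 215.7] [  11.6 -131.7]
knob [330 238  33  24] [343.  254.8] [ -13.6 -128. ]
249.0 [(52.0, -4), (36.1, 14), (30.0, 12), (25.1, 4), (16.8, -13), (9.1, 11), (-1.9, 13)]
227.5 [(52.3, -7), (25.8, 28), (16.6, -15)]
264.0 [(52.7, -8), (37.6, 20), (26.5, -4), (15.9, -13), (7.0, 19)]
```

```bash
python3 -m handwheel '[{"dp":[0,0,0],"delta_rot":[0,0,0]},{"dp":[0,0,0],"delta_rot":[0,0,0]},{"dp":[0,0,0],"delta_rot":[0,0,0]},{"dp":[0,0,0],"delta_rot":[0,0,0]},{"dp":[0,0,0],"delta_rot":[0,0,0]}]' 0.59 30 | grep -E "clock|contact"
python3 q.py
python3 - <<'E'
from h import *
import glob
a=np.load("pics/m1510.npz")["img"];n=max(glob.glob("pics/m*.npz"),key=lambda s:int(s[6:-4]));b=np.load(n)["img"]
c=lambda i:cv2.resize(i[170:300,0:350],(800,297),interpolation=cv2.INTER_CUBIC)
cv2.imwrite("pics/fin.png",np.vstack([c(a),c(b)]))
E
```

```text
clock: 18.18
contact_force: [-3.1, -7.7, 4.5]
w 0.0503 gf 4.3 falling [(85.5, -14.0, 17.6), (170.2, -11.0, -29.1), (180.6, -6.0, -34.9), (191.1, -6.0, -40.7), (201.7, -6.0, -46.5), (220.4, -24.0, -56.9), (232.4, -10.0, -63.5)]
knob [330 210  43  13] [350.3 215.5] [  11.7 -132.3]
knob [377 220  35  32] [398.1 235.2] [  -0.9 -162.2]
knob [330 249  31  13] [343.5 256. ] [ -14.4 -129.5]
249.0 [(52.2, -4), (35.7, 13), (30.2, 12), (26.9, 4), (17.6, -13), (8.8, 9), (-0.6, 11)]
227.5 [(52.4, -7), (27.0, 24), (18.4, -15)]
264.0 [(52.3, -8), (37.9, 21), (28.4, -4), (17.2, -13), (8.3, 19)]
```

View pics/fin.png

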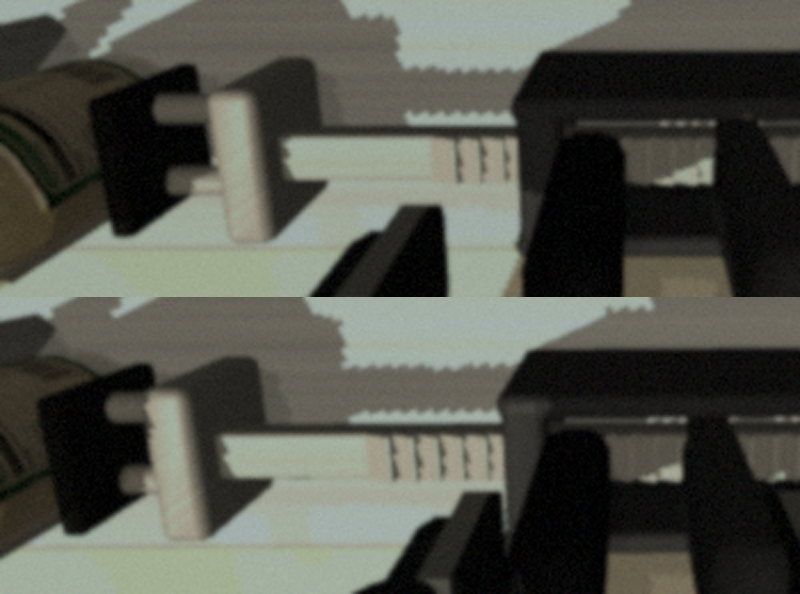

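The top half, from before contact, shows the gap between pad and head at about 100 to 210 px. The bottom half shows the pad against the jar and the gap clearly shortened (40 to 150 px, pins shorter). I make that about 3.7 mm of compression, so I'll add a bit more.

```bash
python3 -m handwheel '[{"dp":[0,0,0],"delta_rot":[0,0,0]},{"dp":[0,0,0],"delta_rot":[0,0,0]},{"dp":[0,0,0],"delta_rot":[0,0,0]},{"dp":[0,0,0],"delta_rot":[0,0,0]},{"dp":[0,0,0],"delta_rot":[0,0,0]}]' 0.55 30 | grep -E "clock|contact|tcp"
python3 q.py
```

```text
clock: 18.85
tcp_pos: [0.4722, -0.4054, 0.0908]
contact_force: [-4.3, -8.5, 4.9]
w 0.0469 gf 4.9 falling [(82.5, -14.0, 18.6), (167.1, -8.0, -28.1), (178.0, -9.0, -34.2), (188.0, -6.0, -39.7), (198.4, -6.0, -45.4), (209.0, -5.0, -51.3), (218.7, -23.0, -56.7), (231.3, -10.0, -63.6)]
knob [330 210  41  12] [349.7 215.5] [  11.7 -132.8]
knob [373 220  35  32] [395.  235.1] [  -1.  -161.2]
knob [330 250  30  12] [343. 256.] [ -14.5 -130. ]
249.0 [(52.1, -4), (36.2, 13), (29.6, 13), (18.6, -13), (11.4, 13), (-0.2, 12)]
227.5 [(52.3, -6), (26.9, 18), (18.8, -15)]
264.0 [(52.2, -8), (37.8, 20), (28.8, -4), (18.3, -13), (8.8, 20)]
```

```bash
python3 -m handwheel '[{"dp":[0,0,0],"delta_rot":[0,0,0]},{"dp":[0,0,0],"delta_rot":[0,0,0]},{"dp":[0,0,0],"delta_rot":[0,0,0]},{"dp":[0,0,0],"delta_rot":[0,0,0]},{"dp":[0,0,0],"delta_rot":[0,0,0]},{"dp":[0,0,0],"delta_rot":[0,0,0]}]' 0.525 30 | grep -E "clock|contact|tcp"
python3 q.py
python3 -m handwheel '[{"dp":[0,0,0],"delta_rot":[0,0,0]},{"dp":[0,0,0],"delta_rot":[0,0,0]},{"dp":[0,0,0],"delta_rot":[0,0,0]},{"dp":[0,0,0],"delta_rot":[0,0,0]},{"dp":[0,0,0],"delta_rot":[0,0,0]},{"dp":[0,0,0],"delta_rot":[0,0,0]}]' | grep -E "clock|contact|tcp"
python3 q.py
```

```text
clock: 19.65
tcp_pos: [0.472, -0.4059, 0.091]
contact_force: [-3.7, -9.8, 6.5]
w 0.0452 gf 5.4 falling [(80.5, -13.0, 19.2), (165.9, -8.0, -27.9), (175.9, -6.0, -33.5), (186.4, -6.0, -39.3), (197.0, -7.0, -45.1), (207.4, -7.0, -50.9), (218.3, -23.0, -56.9), (229.6, -10.0, -63.2)]
knob [330 210  40  12] [349.2 215.5] [  11.6 -133.2]
knob [378 220  28  32] [393.2 235.2] [  -1.1 -160.8]
knob [330 250  29  12] [342.7 256.1] [ -14.6 -130.4]
249.0 [(52.2, -4), (35.7, 13), (29.7, 14), (19.2, -13), (10.9, 12), (0.5, 11)]
227.5 [(52.4, -7), (28.6, 14), (26.5, 16), (19.4, -15)]
264.0 [(52.3, -8), (37.9, 20), (29.5, -4), (18.9, -13), (8.9, 19)]
clock: 20.45
tcp_pos: [0.472, -0.4059, 0.091]
contact_force: [-4.7, -10.1, 4.9]
w 0.0448 gf 5.4 falling [(81.4, -13.0, 18.7), (165.9, -9.0, -27.9), (175.9, -6.0, -33.5), (186.5, -6.0, -39.3), (197.0, -7.0, -45.1), (207.5, -7.0, -50.9), (218.2, -23.0, -56.9), (229.6, -10.0, -63.2)]
knob [330 210  40  12] [349.2 215.5] [  11.6 -133.1]
knob [330 250  29  12] [342.7 256.1] [ -14.7 -130.4]
249.0 [(52.2, -4), (35.7, 13), (29.7, 14), (18.7, -13), (10.9, 12), (0.5, 11)]
227.5 [(52.4, -7), (29.2, 13), (26.5, 17), (19.4, -15)]
264.0 [(52.3, -8), (37.3, 21), (29.5, -4), (27.3, 3), (18.9, -13), (8.9, 19)]
```

Compression is steady at about 5 mm. The pad face stayed put at y ≈ 52 while the rod advanced, so the jar is home in the V.

```bash
python3 -c "
from bench import r
print(r.hand_in())"
```

```text
the job is handed in; nothing more can be done
None
```

The spice jar is upright and home in the V, gripped with the pad pressed in about 5 mm by my camera measurement. I handed the job in at about 20.5 s with the trigger still squeezed, and nothing touched the other things as far as I could tell, though I took no final picture of them.

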